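# Latch the packed parts case

### The job

Two identical small parts cases stand with their lids ajar, one packed with a spool and a carton, the other empty. Press the lid of the packed case down against its rubber gasket until the spring catch at its front snaps over the lid and holds it shut by itself. Leave the empty case's lid as it stands.

Things in the scene. Friction and masses are not known exactly. Their poses are not given: they have to be found in the camera images.
- packed_case: grey box fixed on the bench, 160 mm deep (x), 130 wide (y), 66 high, holding a spool and a carton; clear lid in a 6 mm grey frame, hinged at the back. Origin: centre of its underside; x from front to hinge. Hinge axis along y at x +84, z 72 mm. Dark spring catch at the middle of the front (x -88 to -109), 36 mm wide, nose up to z 94: press the lid, not the catch; the lid's lip pushes it aside
- packed_pad (a point): centre of the top of the ribbed thumb pad (26 x 60 mm, 3 mm proud) on the packed case's lid, the place to press; its frame turns with the lid: x towards the hinge, z out of the lid. The hinge axis lies at x +125, z -7 mm in this frame; the lid's front edge 43 mm in front (lip 10 mm more). Lid latched: the pad is level, its top 79 mm above the bench
- packed_lid (a joint): packed case's lid angle, rad: 0 latched shut, grows opening; starts 0.3 to 0.6 and stays where left. It moves easily down to 0.085, where its lip meets the catch, and at 0.05 the gasket; the push on the pad grows to about 15 N near 0.03; the catch snaps over it at about 0.005; solid stop at -0.018 (pad 2.3 mm below its latched height). Let go too early, it springs back to 0.03 or more
- spare_pad (a point): the same point on the lid of the empty case, an identical case fixed on the bench with nothing in it and its lid also 0.3 to 0.6 rad ajar; same frame and offsets. Not to be moved
Mind the look-alikes: they are no part of the job. Leave any blue look-alike of the packed_case alone.

How it is judged (in metres and radians):
At the end, for the whole second after the job is handed in: the packed case's lid is held shut by its catch (lid angle below 0.015 rad, at rest) and the empty case's lid is where it stood (pad within 15 mm) (value of joint packed_lid below 0.015 rad and velocity of joint packed_lid below 0.05 rad/s and distance of spare_pad from where it was at the start of the episode below 0.015 m); the robot touches nothing.
It fails at once if the empty case's lid is moved (its pad by more than 15 mm) (distance of spare_pad from where it was at the start of the episode above 0.015 m).
It also fails if it takes over 32 s, if anything falls off the work surface, if the arm or the gripper's body presses on something with over 40 N, if the wrist force passes 120 N, or if a joint passes its speed limit or range.

### The arm

A 6-joint arm with a two-finger parallel gripper is mounted at the origin on the work surface; the furniture and walls round the work are solid. World frame = base frame: x ahead of the robot, y to its left, z up, the work surface at z = 0. Lengths are in m, angles in degrees, forces in N, time in s.
With the tool pointing down it reaches from about 0.35 to 0.875 m from the base axis. Payload 4.2 kg.
Tool frame: the origin (TCP) lies midway between the tips of the shut fingers; the grasp point (between the pads) lies 19 mm behind it; z points along the fingers, y is the line along which they close (so a half turn about z gives the same grasp; the last joint's range is limited). The gripper opens to 87 mm and grips with 3 to 60 N. Pads are 19 mm wide; open, the fingers measure 117 mm over their backs; the gripper's body (75 mm by 190 mm) begins 51 mm behind the grasp point.
Start: joints at [82.827, 22.042, 0.453, 0, -68.411, -14.817], TCP at [0.234, 0.58, 0.223] pointing down, gripper open.
Joint ranges: [-179.83, 179.83], [-69.29, 118.12], [-61.27, 80.66], [-181.25, 117.63], [-171.15, -9.14], [-177.46, 177.46]. Speed limits (degrees/s): [159.86, 159.86, 180, 180, 180, 180].

### API

Orientations are given as a 3x3 rotation matrix whose columns are the frame's x, y, z axes.
In Python, from station import sense, capture, finish_job, silhouettes, landmark_of gives the robot as it stands.
- The arm moves only by the tool step_arm, never from a script. Its arguments are lists of equal length, an entry for each row: "linear": the shift along the tool's x, y, z in mm, a list of three; "delta_rot": the turn, a rotation vector about the tool's x, y, z in rad, a list of three; "grip": the finger opening in mm, from 0 to 87. A call has 1 to 10 rows; each row shifts and turns the commanded pose from where the row before left it, along the tool's axes as they then stand; what a row does not reach is not made up. A row lasts 1/8 s, in which the tool goes at most 62.5 mm and 10.7 degrees, less where a joint would pass 70% of its speed; a pose out of reach is approached as far as the arm can. A call with a gripper value outside its range is refused whole. The fingers move at their own pace and stop on an object; the grip force is fixed at half the most. Time passes only in rows, so rows that do not move let the fingers close. It gives the time, the measured TCP pose, the force, the opening and the grip force at its end, in the units of the state.
- sense(): the state, without advancing time (a new reading comes with each control period).
- capture(name): name is "side" or "top" or "wrist"; returns a dict with "img" (384x512x3 uint8, red, green, blue), "fx", "fy", "cx", "cy" (pixels), "world_to_cam" (4x4, takes a point from world to camera coordinates); the wrist camera has in their place "mount" (4x4, takes a point from camera to tool coordinates, whose origin is the TCP and whose axes are the flange's). Camera axes: x right, y up, looking along -z (the intrinsics and any distortion apply to the point x, -y, -z); pixel columns grow to the right and rows downward; lengths in m; the calibration is good to about 2 mm. A picture is of the moment at which its call begins: read the wrist's pose just before it. There is no depth.
- finish_job(): hands the job in; it is judged then, once.
Trained networks look in the newest picture that a camera, given by its name, has taken for a name from the list of things; names that differ only in an ending like _2 or _b are one class to them, and where a whole thing is asked for, a point or a joint stands for the part that bears it (a point fixed in the world has none). Each returns a list of dicts, best first, with "score" (0 to 1); they miss things now and then, are a little off and sometimes report something else, mostly with a low value. They report only what shows in the picture. A call takes as long as a camera call. They do not tell look-alikes from the thing itself.
- silhouettes(camera, label): "mask" (384x512 bool, what is visible of it) and "point" ([column, row] in pixels, amid what is visible of it).
- landmark_of(camera, label): "point" ([column, row] in pixels: a listed point, or the origin of a listed thing).
The state is a dict: "time_s": time; "joints": joint angles; "joint_velocities": joint speeds; "effort": joint torques, N m; "tcp_pos": TCP position; "ee_rot": TCP orientation; "wrist_force": force on the tool from outside, world axes, zero at the start; "moment": the same for the moment, N m; "gripper_width": opening from 0.0 (shut) to 1.0 (fully open); "gripper_force": force on a finger pad.
Only numpy, scipy, OpenCV 4.12 (cv2) and the standard library are available. Lean on these libraries where they do the work, as an engineer would, in place of code of your own. Each camera call takes 0.05 s, during which the arm holds its last target. There are 200 camera calls.

## Working session

There is one attempt and no reset: what is moved stays moved. The work goes in short steps, Python scripts to look and compute and a tool call to move; the robot and the scene stay as the last step left them, time stands still between calls to the robot, and variables do not carry over. Pictures are saved under pics/ and viewed, at most 10 in all, crops included, and the job is handed in when it is done.

Besides the shell and the picture viewer there is one more tool, called as name(argument=value, ...), one argument or row to a line, values as JSON. step_arm: Moves the arm, as the interface text tells. Its arguments: {"type":"object","properties":{"linear":{"type":"array"},"delta_rot":{"type":"array"},"grip":{"type":"array"}},"required":["linear","delta_rot","grip"]}

```bash
mkdir -p pics; cat > h.py <<'E'
import numpy as np, cv2
from station import *
def snap(n,f=None):
    c=capture(n)
    if f: cv2.imwrite(f,c["img"][:,:,::-1])
    return c
E
python3 - <<'E'
from h import *
ims=[]
for n in("side","top"):
    c=snap(n); ims.append(c["img"])
    print(n,c["fx"],c["fy"],c["cx"],c["cy"],[k for k in c]); print(np.round(c["world_to_cam"],3).tolist())
    for l in("packed_case","packed_pad","spare_pad"):
        print(l,[(round(d["score"],2),np.round(d["point"]).tolist()) for d in landmark_of(n,l)], [(round(d["score"],2),np.round(d["point"]).tolist(),int(d["mask"].sum())) for d in silhouettes(n,l)])
cv2.imwrite("pics/a.png",cv2.resize(np.hstack(ims)[:,:,::-1],(800,300)))
cv2.imwrite("pics/side.png",ims[0][:,:,::-1]);cv2.imwrite("pics/top.png",ims[1][:,:,::-1])
s=sense();print(s)
E
```

```text
side 462.6273699541894 462.6273699541894 255.86222900561495 193.0304984640857 ['img', 'fx', 'fy', 'cx', 'cy', 'world_to_cam']
[[0.828, -0.561, 0.002, -0.408], [0.327, 0.485, 0.811, -0.23], [-0.456, -0.67, 0.585, -1.085], [0.0, 0.0, 0.0, 1.0]]
packed_case [(0.9, [207.0, 180.0]), (0.6, [244.0, 309.0])] [(0.87, [202.0, 171.0], 2876), (0.62, [203.0, 159.0], 1090), (0.59, [242.0, 299.0], 5687)]
packed_pad [(0.84, [226.0, 291.0]), (0.81, [191.0, 156.0])] [(0.79, [241.0, 288.0], 3627), (0.56, [201.0, 156.0], 1181)]
spare_pad [(0.8, [313.0, 225.0])] [(0.62, [319.0, 227.0], 1610)]
top 391.2829521678897 391.2829521678897 260.54122054947175 194.34615020767794 ['img', 'fx', 'fy', 'cx', 'cy', 'world_to_cam']
[[0.03, -1.0, -0.005, -0.034], [0.986, 0.028, 0.166, -0.48], [-0.166, -0.01, 0.986, -0.924], [0.0, 0.0, 0.0, 1.0]]
packed_case [(0.74, [355.0, 278.0])] [(0.93, [357.0, 281.0], 4877), (0.74, [158.0, 200.0], 4734)]
packed_pad [(0.79, [146.0, 205.0]), (0.73, [358.0, 294.0]), (0.57, [165.0, 200.0])] [(0.87, [363.0, 281.0], 4384)]
spare_pad [(0.67, [354.0, 181.0])] [(0.58, [349.0, 169.0], 3473)]
{'time_s': 0.7, 'joints': array([ 8.28268353e+01,  2.20371034e+01,  4.52762300e-01, -6.01072592e-04,
       -6.84129224e+01, -1.48186087e+01]), 'joint_velocities': array([-0.03958267, -0.02448455,  0.01729036, -0.00196994, -0.01004541,
       -0.09319597]), 'effort': array([-5.58465690e-04, -3.90330899e+01,  1.87587529e+01,  4.22361597e+00,
        1.55272940e-02, -2.95356938e-05]), 'tcp_pos': array([0.23399073, 0.57950812, 0.22259771]), 'ee_rot': array([[ 9.27236186e-01, -3.74477042e-01, -3.71468408e-06],
       [-3.74477042e-01, -9.27236185e-01,  4.86052150e-05],
       [-2.16459266e-05, -4.36774502e-05, -9.99999999e-01]]), 'wrist_force': array([ 0.87384347, -0.30436315,  0.9697138 ]), 'moment': array([ 0.00467015,  0.00188651, -0.02221768]), 'gripper_force': 0.0, 'gripper_width': 0.999790660993569}
```

View pics/side.png

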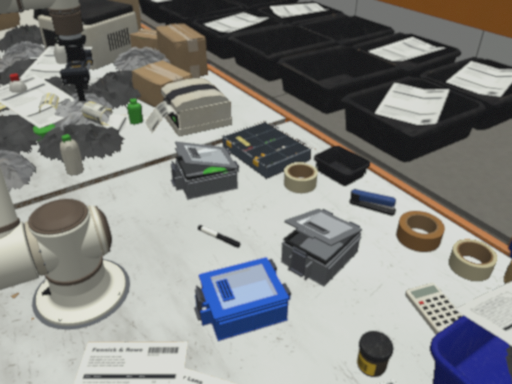

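View pics/top.png

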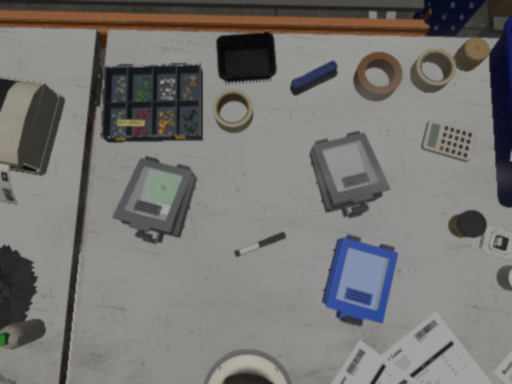

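Side view: the packed case (green contents) is at about (204,168), the empty grey one at (320,243) and the blue look-alike at (243,297). Top view: packed at (155,197), pad near (148,208), catch near (150,236), and empty at (349,172). I'll take an enlarged crop of each.

```bash
python3 - <<'E'
import cv2,numpy as np
a=cv2.imread("pics/side.png")[130:205,160:250];b=cv2.imread("pics/top.png")[145:250,105:205]
a=cv2.resize(a,None,fx=4.4,fy=4.4,interpolation=3);b=cv2.resize(b,None,fx=4,fy=4,interpolation=3)
o=np.zeros((430,800,3),np.uint8);o[:a.shape[0],:a.shape[1]]=a[:430,:396] if a.shape[1]>396 else a
o[:b.shape[0],400:400+b.shape[1]]=b[:430]
cv2.imwrite("pics/crop.png",o)
E
```

```text
(no output)
```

View pics/crop.png

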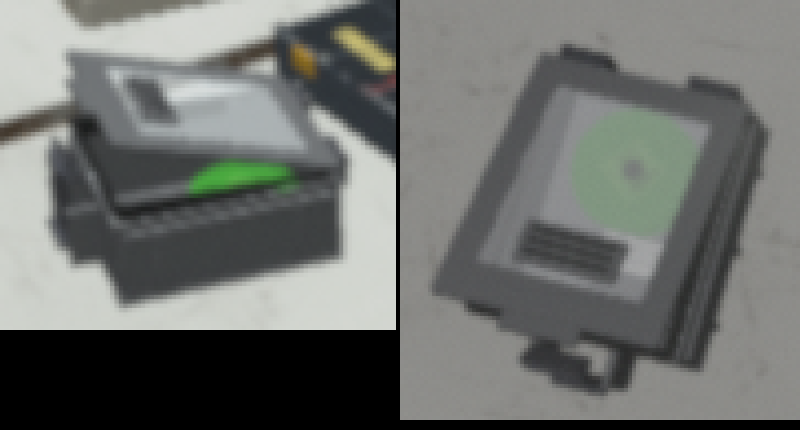

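```bash
cat >> h.py <<'E'
def proj(c,p,T=None):
    q=(c["world_to_cam"] if T is None else T)@np.r_[p,1]
    return np.array([c["cx"]+c["fx"]*q[0]/-q[2],c["cy"]+c["fy"]*q[1]/q[2]])
def Rz(a): return np.array([[np.cos(a),-np.sin(a),0],[np.sin(a),np.cos(a),0],[0,0,1]])
def case(p,q): return np.r_[p[:2],0]+Rz(p[2])@np.array(q)
def lid(p,q): # pad-frame point to world; opening lifts the front (-x)
    a=p[3]; v=np.array([q[0]-.125,q[1],q[2]+.007])
    w=np.array([v[0]*np.cos(a)+v[2]*np.sin(a),v[1],-v[0]*np.sin(a)+v[2]*np.cos(a)])
    return case(p,np.array([.084,0,.072])+w)
E
python3 - <<'E'
from h import *
from scipy.optimize import least_squares
C={n:capture(n) for n in("side","top")}
obs=[("top",lid,(0,0,0),(148.2,207.5)),("top",lid,(-.043,.065,-.003),(113.75,218)),("top",lid,(-.043,-.065,-.003),(171.3,232.5)),
("side",lid,(0,0,0),(194,152.7)),("side",lid,(-.043,.065,-.003),(175.9,141.8)),
("side",case,(-.08,-.065,0),(187.7,198.9)),("side",case,(.08,-.065,0),(236.1,188.6)),("top",case,(-.08,-.065,0),(180,237))]
f=lambda p:np.concatenate([proj(C[n],g(p,q))-o for n,g,q,o in obs])
r=least_squares(f,[.45,.2,-.2,.4],loss="soft_l1")
print(r.x,np.round(r.fun.reshape(-1,2) if r.fun.size==16 else r.fun,1)); print(f(r.x).reshape(-1,2).round(1))
p=r.x
for a in(p[3],.085,.005,-.018): print(a,lid([*p[:3],a],(0,0,0)).round(4))
p0=[*p[:3],0]
print(np.hypot(*lid(p0,(0,0,0))[:2]))
E
```

```text
[ 0.46241651  0.22506556 -0.21646181  0.31478556] [[-0.2 -0.1]
 [-0.6 -0.1]
 [-1.9 -0.3]
 [ 0.5  0.3]
 [-0.8  0.5]
 [ 0.3  1.6]
 [ 2.6  0.5]
 [ 0.7  0.9]]
[[-0.2 -0.1]
 [-0.6 -0.1]
 [-1.9 -0.3]
 [ 0.5  0.3]
 [-0.8  0.5]
 [ 0.3  1.6]
 [ 2.6  0.5]
 [ 0.7  0.9]]
0.3147855575811384 [0.4305 0.2321 0.1174]
0.085 [0.4234 0.2336 0.0896]
0.005 [0.4224 0.2339 0.0796]
-0.018 [0.4223 0.2339 0.0767]
0.48279914571390886
```

The fit puts the packed pad at about (0.430, 0.232, 0.117), with the lid at 0.31 rad. That height is consistent with the lid model. Next I'll shut the fingers and move above the latched pad position, (0.4225, 0.234).

step_arm(
  linear=[
    [38,31.25,0],
    [38,31.25,0],
    [38,31.25,0],
    [38,31.25,0],
    [38,31.25,0],
    [38,31.25,0],
    [38,31.25,0],
    [38,31.25,0],
    [0,0,25],
    [0,0,0],
  ],
  delta_rot=[
    [0,0,0],
    [0,0,0],
    [0,0,0],
    [0,0,0],
    [0,0,0],
    [0,0,0],
    [0,0,0],
    [0,0,0],
    [0,0,0],
    [0,0,0],
  ],
  grip=[0,0,0,0,0,0,0,0,0,0],
)

```text
time_s: 2.05
tcp_pos: [0.4216, 0.2325, 0.1963]
ee_rot: [[0.927, -0.376, -0.003], [-0.376, -0.927, -0.003], [-0.002, 0.003, -1.0]]
wrist_force: [-0.3, -0.8, 0.6]
gripper_width: 0.015
gripper_force: 0.0
```

```bash
python3 - <<'E'
from h import *
s=sense();print(s["tcp_pos"],s["gripper_width"],s["wrist_force"])
c=capture("wrist");R=s["ee_rot"]
T=np.eye(4);T[:3,:3]=R;T[:3,3]=s["tcp_pos"];W=np.linalg.inv(T@c["mount"])
im=c["img"][:,:,::-1].copy()
p=[.4624,.2251,-.2165,.3148]
for q in((.013,.03,0),(.013,-.03,0),(-.013,-.03,0),(-.013,.03,0),(0,0,0)):
    u=proj(c,lid(p,q),W);print(u.round());cv2.circle(im,tuple(int(v) for v in u),3,(0,0,255),-1)
print([(d["score"],d["point"]) for d in landmark_of("wrist","packed_pad")])
side=capture("side")["img"][:,:,::-1]
cv2.imwrite("pics/w.png",cv2.resize(np.hstack([im,side]),(800,300)))
E
```

```text
[0.42157908 0.23247637 0.19631045] 0.015120658870259877 [-0.25075427 -0.7939503   0.64823249]
[209. 184.]
[280. 172.]
[285. 203.]
[214. 215.]
[247. 194.]
[]
```

View pics/w.png

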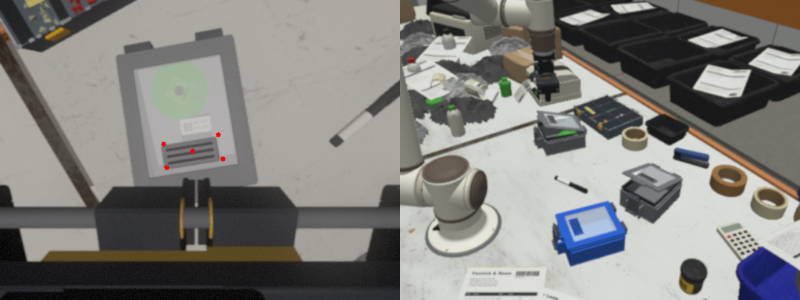

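The projected pad corners (red) sit on the ribbed pad at about (190,152) in the left half, so the fit holds. Now I'll press down.

step_arm(
  linear=[
    [0,0,25],
    [0,0,25],
    [0,0,15],
    [0,0,10],
    [0,0,10],
    [0,0,10],
    [0,0,8],
    [0,0,5],
    [0,0,3],
    [0,0,2],
  ],
  delta_rot=[
    [0,0,0],
    [0,0,0],
    [0,0,0],
    [0,0,0],
    [0,0,0],
    [0,0,0],
    [0,0,0],
    [0,0,0],
    [0,0,0],
    [0,0,0],
  ],
  grip=[0,0,0,0,0,0,0,0,0,0],
)

```text
time_s: 3.45
tcp_pos: [0.4218, 0.234, 0.0859]
ee_rot: [[0.927, -0.374, -0.001], [-0.374, -0.927, -0.0], [-0.0, 0.0, -1.0]]
wrist_force: [-7.6, 0.3, 14.2]
gripper_width: 0.006
gripper_force: 7.4
```

step_arm(
  linear=[
    [0,0,1.5],
    [0,0,1.5],
    [0,0,1.5],
    [0,0,1],
    [0,0,0],
    [0,0,0],
  ],
  delta_rot=[
    [0,0,0],
    [0,0,0],
    [0,0,0],
    [0,0,0],
    [0,0,0],
    [0,0,0],
  ],
  grip=[0,0,0,0,0,0],
)

```text
time_s: 4.2
tcp_pos: [0.4218, 0.234, 0.0797]
ee_rot: [[0.927, -0.374, -0.001], [-0.374, -0.927, 0.0], [-0.001, 0.0, -1.0]]
wrist_force: [-4.7, 0.6, 5.6]
gripper_width: 0.009
gripper_force: 3.3
```

step_arm(
  linear=[
    [0,0,1],
    [0,0,1],
    [0,0,0.5],
    [0,0,0.5],
    [0,0,0],
    [0,0,0],
  ],
  delta_rot=[
    [0,0,0],
    [0,0,0],
    [0,0,0],
    [0,0,0],
    [0,0,0],
    [0,0,0],
  ],
  grip=[0,0,0,0,0,0],
)

```text
time_s: 4.95
tcp_pos: [0.4217, 0.234, 0.0774]
ee_rot: [[0.927, -0.374, -0.0], [-0.374, -0.927, 0.0], [-0.0, 0.0, -1.0]]
wrist_force: [-7.2, 0.4, 11.5]
gripper_width: 0.003
gripper_force: 6.1
```

step_arm(
  linear=[
    [0,0,0.7],
    [0,0,0.6],
    [0,0,0],
    [0,0,0],
  ],
  delta_rot=[
    [0,0,0],
    [0,0,0],
    [0,0,0],
    [0,0,0],
  ],
  grip=[0,0,0,0],
)

```text
time_s: 5.45
tcp_pos: [0.4217, 0.234, 0.077]
ee_rot: [[0.928, -0.374, -0.0], [-0.374, -0.928, -0.0], [-0.0, 0.0, -1.0]]
wrist_force: [-9.9, -0.5, 18.9]
gripper_width: 0.006
gripper_force: 9.2
```

The push is now against the solid stop (z 0.077, force rising), so I'll retreat and look.

step_arm(
  linear=[
    [0,0,-4],
    [0,0,-10],
    [0,0,-25],
    [0,0,-30],
    [0,0,-30],
    [-40,0,-20],
    [-40,-20,0],
    [-40,-20,0],
    [0,0,0],
    [0,0,0],
  ],
  delta_rot=[
    [0,0,0],
    [0,0,0],
    [0,0,0],
    [0,0,0],
    [0,0,0],
    [0,0,0],
    [0,0,0],
    [0,0,0],
    [0,0,0],
    [0,0,0],
  ],
  grip=[0,0,0,0,0,0,0,0,0,0],
)

```text
time_s: 6.7
tcp_pos: [0.326, 0.3158, 0.1938]
ee_rot: [[0.927, -0.374, 0.0], [-0.374, -0.927, -0.0], [0.0, 0.0, -1.0]]
wrist_force: [1.2, 0.1, 0.4]
gripper_width: 0.004
gripper_force: 0.0
```

```bash
python3 - <<'E'
from h import *
o=[]
p=[.4624,.2251,-.2165]
for n,(r,c0) in(("side",(125,155)),("top",(145,100))):
    c=capture(n); im=cv2.resize(c["img"][r:r+110,c0:c0+100,::-1],None,fx=4,fy=4,interpolation=3)
    for a,col in((0,(0,0,255)),(.035,(0,255,255))):
        for q in((0,0,0),(-.043,.065,-.003),(-.043,-.065,-.003)):
            u=(proj(c,lid([*p,a],q))-[c0,r]+.5)*4;cv2.circle(im,tuple(int(v) for v in u),3,col,-1)
    o.append(im)
cv2.imwrite("pics/e.png",np.hstack(o))
s=sense();print(s["tcp_pos"],s["wrist_force"],s["time_s"])
E
```

```text
[0.32643722 0.31528059 0.19365481] [ 0.54720355 -0.55790867 -0.33525667] 6.8
```

View pics/e.png

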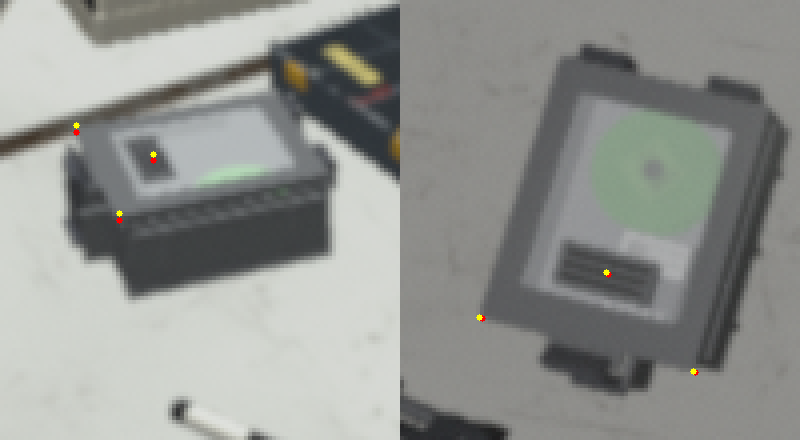

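The picture shows the lid level and the empty case untouched. It can't separate 0 from 0.03 rad, though (about 1 px), so I'll probe the pad height gently.

step_arm(
  linear=[
    [40,20,0],
    [40,20,0],
    [40,0,20],
    [0,0,30],
    [0,0,30],
    [0,0,15],
    [0,0,10],
    [0,0,6],
    [0,0,0],
    [0,0,0],
  ],
  delta_rot=[
    [0,0,0],
    [0,0,0],
    [0,0,0],
    [0,0,0],
    [0,0,0],
    [0,0,0],
    [0,0,0],
    [0,0,0],
    [0,0,0],
    [0,0,0],
  ],
  grip=[0,0,0,0,0,0,0,0,0,0],
)

```text
time_s: 8.05
tcp_pos: [0.4226, 0.2342, 0.0833]
ee_rot: [[0.927, -0.374, 0.001], [-0.374, -0.927, 0.001], [0.001, -0.001, -1.0]]
wrist_force: [0.8, -0.1, -0.1]
gripper_width: 0.007
gripper_force: 0.0
```

step_arm(
  linear=[
    [0,0,1.5],
    [0,0,0],
    [0,0,0],
  ],
  delta_rot=[
    [0,0,0],
    [0,0,0],
    [0,0,0],
  ],
  grip=[0,0,0],
)

```text
time_s: 8.43
tcp_pos: [0.4223, 0.2339, 0.0814]
ee_rot: [[0.927, -0.374, 0.0], [-0.374, -0.927, 0.0], [0.0, -0.0, -1.0]]
wrist_force: [-0.1, -0.5, 0.4]
gripper_width: 0.003
gripper_force: 0.0
```

There's no contact down to 81.4 mm. An unlatched lid would stand at 82.8 mm or more, so this one is latched. Retreating.

step_arm(
  linear=[
    [0,0,-10],
    [0,0,-30],
    [0,0,-30],
    [0,0,-30],
    [0,0,-10],
    [0,0,0],
    [0,0,0],
  ],
  delta_rot=[
    [0,0,0],
    [0,0,0],
    [0,0,0],
    [0,0,0],
    [0,0,0],
    [0,0,0],
    [0,0,0],
  ],
  grip=[0,0,0,0,0,0,0],
)

```text
time_s: 9.3
tcp_pos: [0.4216, 0.2333, 0.19]
ee_rot: [[0.927, -0.375, -0.002], [-0.375, -0.927, -0.002], [-0.001, 0.002, -1.0]]
wrist_force: [0.0, -0.2, 0.4]
gripper_width: 0.003
gripper_force: 0.0
```

```bash
python3 -c "
from station import *
print(sense()['tcp_pos']);print(finish_job())"
```

```text
[0.42158756 0.23330119 0.18999452]
the job is handed in; nothing more can be done
None
```

The packed case's lid is shut and held by its catch (a probe down to 81.4 mm met no lid), the empty case was not touched, and the job was handed in at about 9.3 s; no verdict was returned.

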